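Square up the tube rack and hold the tall tube slanted for inspection

ROBOT

A 7-joint arm with a two-finger parallel gripper is mounted at the origin on the work surface. World frame = base frame: x ahead of the robot, y to its left, z up, the work surface at z = 0. Lengths are in m, angles in rad, forces in N, time in s.
With the tool pointing down it reaches from about 0.425 to 0.8 m from the base axis. Payload 8.3 kg.
Tool frame: the origin (TCP) lies on the centre line of the jaws, within the pads' length; the fingertips stand 8 mm ahead of it and the grasp point (between the pads) lies 11 mm behind it; z points along the fingers, y is the line along which they close (so a half turn about z gives the same grasp; the last joint's range is limited). The gripper opens to 85 mm and grips with 20 to 120 N. Pads are 22 mm wide; open, the fingers measure 114 mm over their backs; the gripper's body (76 mm by 85 mm) begins 54 mm behind the grasp point. The pads swing forward as they close: fully open they stand 13 mm farther back than shut.
Start: joints at [-1.22, 0.383, 0.016, 1.37, -0.006, 1.388, -0.046], TCP at [0.251, 0.572, 0.239] pointing down, gripper open.
Joint ranges: [-2.95, 2.95], [-0.25, 2.06], [-1.52, 1.56], [0.18, 2.33], [-1.44, 4.58], [0.02, 2.06], [-3.01, 3.01]. Speed limits (rad/s): [2.39, 2.39, 3.01, 3.01, 3.14, 3.14, 3.14].

INTERFACE

Orientations are given as a rotation vector (axis times angle).
In Python, from bench import r, viewer gives the robot as it stands.
- The arm moves only by the shell command python3 -m jog 'ROWS' [FORCE]. ROWS is text: rows parted by semicolons, each of 5 numbers parted by spaces: the shift along the tool's x, y, z in cm, then the turn about the tool's z in rad, then the opening, from -1 (shut) to 1 (fully open). In form: tx ty tz spin gripper; .... A call has 1 to 20 rows; each row shifts and turns the commanded pose from where the row before left it, along the tool's axes as they then stand; what a row does not reach is not made up. A row lasts 1/10 s, in which the tool goes at most 50 mm and 8.59 degrees, less where a joint would pass 70% of its speed; a pose out of reach is approached as far as the arm can. A call with a gripper value outside its range is refused whole. The fingers move at their own pace and stop on an object; FORCE is the grip in N (left out, the last holds). Time passes only in rows, so rows that do not move let the fingers close. It gives the time, the measured TCP pose, the force, the opening and the grip force at its end, in the units of the state.
- r.get_state(): the state, without advancing time (a new reading comes with each control period).
- viewer.camera(name): name is "scene" or "top" or "wrist"; returns the picture (384x512x3 uint8, blue, green, red); there is no depth.
- viewer.get_calibration(name): a dict with "fovy" (degrees; the focal length in pixels is half the picture's height over the tangent of half this angle, whatever the lens; pixels are square), "cx", "cy" (the principal point, pixels), "k1" (the pictures are not rectified: a ray, as slopes to the right and down, at radius r is drawn at 1 + k1 r^2 times it, then the intrinsics apply), "world_to_cam" (4x4, takes a point from world to camera coordinates). Camera axes: x right, y down, z forward; pixel columns grow to the right and rows downward; lengths in m; the calibration is good to about 2 mm. A picture is of the moment at which its call begins: read the wrist's pose just before it. get_calibration takes no time and is no camera call; for the wrist camera it gives the pose at the moment of the call.
- r.sign_off(): hands the job in; it is judged then, once.
Trained networks look in the newest picture that a camera, given by its name, has taken for a name from the list of things; names that differ only in an ending like _2 or _b are one class to them, and where a whole thing is asked for, a point or a joint stands for the part that bears it (a point fixed in the world has none). Each returns a list of dicts, best first, with "score" (0 to 1); they miss things now and then, are a little off and sometimes report something else, mostly with a low value. They report only what shows in the picture. A call takes as long as a camera call. They do not tell look-alikes from the thing itself.
- viewer.silhouettes(camera, label): "region" (384x512 bool, what is visible of it) and "rect" ([left, top, right, bottom] in pixels, round what is visible of it).
The state is a dict: "time_s": time; "joint_positions": joint angles; "qd": joint speeds; "effort": joint torques, N m; "ee_pos": TCP position; "ee_rot": TCP orientation; "force": force on the tool from outside, world axes, zero at the start; "wrist_torque": the same for the moment, N m; "width": finger opening in m; "grip_force": force on a finger pad.
Only numpy, scipy, OpenCV 4.12 (cv2) and the standard library are available. Lean on these libraries where they do the work, as an engineer would, in place of code of your own. Each camera call takes 0.05 s, during which the arm holds its last target. There are 200 camera calls.

TASK

Push the tube rack, with its tubes in it, square and flush into the metal corner stop on the bench. Then draw the tall tube out of the rack and hold it up slanted at about 45 degrees, cap end higher, with all of it at least 15 cm above the bench, and finish while still holding it there, still. Leave the two short tubes in the rack, the rack upright and flush in its corner, and the other things on the bench where they are.

Things in the scene. Friction and masses are not known exactly. Their poses are not given: they have to be found in the camera images.
- rack: Loose plastic tube rack, a block 110 mm (x) by 190 mm (y) by 62 mm high, about 0.35 kg empty, upright on the bench; slides when pushed with 3 to 8 N. Origin: centre of its underside. Upright plain sides; below 28 mm the long sides are open slots above an 8 mm base. At the start it stands about 30 to 80 mm clear of both walls of the stop, up to 0.15 rad askew to it.
- rack_row (a point): Centre of the rack's top, 62 mm above its underside (axes as the rack). One row of three 31 mm holes lies along y through it, at y = -50, 0 and +50 mm, each holding one upright tube (which tube is where varies) that stands on the rack's floor, 8 mm above the bench. Small dark dots on the top are only marks.
- rack_corner (a point): The rack's bottom corner that belongs in the corner stop: at x = +55, y = -95, z = 0 mm in the rack's frame (the corner between its far long side and its right-hand end, as seen from the robot).
- stop: Fixed L-shaped aluminium corner stop, walls 25 mm high, 10 mm thick. Origin: inside corner, at bench level. The long wall's inside face is its plane x = 0, from y = 0 to 170 mm (far side of the rack); the short wall's inside face is its plane y = 0, from x = -100 to 0 mm (right of the rack). Its yaw is within 0.2 rad of the world's.
- stop_home (a point): Where the rack's origin belongs when the rack is home: x = -55, y = +95, z = 0 mm in the stop's frame, rack axes parallel to the stop's, the rack's +x long side against the long wall and its -y end against the short wall.
- tall_tube: Tall capped tube, 115 mm long, about 60 g: rigid body 29 mm in diameter, tapering over the lowest 14 mm to an 18 mm flat foot; fixed cap 34 mm in diameter, the top 20 mm. Origin: centre of its foot; z along the tube to the cap. In the rack the cap spans 103 to 123 mm above the bench. Loose in its hole (1 mm all round); pulled straight up, its foot clears the rack's top after 54 mm.
- tall_cap (a point): Centre of the tall tube's cap, 105 mm above its foot (10 mm below its top).
- short_tube_a: One of two short capped tubes, like the tall one in colour and width (body 29 mm, cap 34 mm wide and 20 mm high) but only 85 mm long, so its top stands 93 mm above the bench in the rack. Origin at the centre of its foot. Stays in the rack.
- short_tube_b: The other short tube, the same as short_tube_a. Stays in the rack.
- reagent_bottle: Glass reagent bottle with a screw cap, 70 mm in diameter and 150 mm high, to the right of the work, nearer the robot than the tip box. Origin at the centre of its base. Not to be disturbed.
- tip_box: Closed pipette-tip box 85 by 120 mm, 75 mm high, to the right of the corner stop. Origin at the centre of its base. Not to be disturbed.
- beaker: Empty open beaker, 72 mm in diameter and 85 mm high, to the left of the work. Origin at the centre of its base. Not to be disturbed.
There are look-alikes about, which are no part of the job. Leave any brown look-alike of the short_tube_a alone.

How it is judged:
On the way, in this order (a step that is already met when the one before it is completed fails the run):
1. the rack is square and flush in the corner stop (within 4 mm of both walls, within 0.03 rad), with all three tubes still seated in it (x of rack_corner in the frame of stop above -0.004 m and y of rack_corner in the frame of stop below 0.004 m and angle between the x axis of rack and the x axis of stop, either way round below 0.03 rad and height (world z) of rack below 0.008 m and angle between rack's own z axis and vertical below 0.05 rad and z of each of tall_tube, short_tube_a, short_tube_b in the frame of rack below 0.025 m), for 0.2 s.
2. the tall tube is drawn clear above the rack (z of tall_tube in the frame of rack above 0.068 m and contact force between tall_tube and the fingers above 0.5 N), for 0.1 s.
At the end, for the whole second after the job is handed in: Tall tube held still by the fingers alone, foot over 150 mm above the bench, axis 0.58 to 0.99 rad (33 to 57 deg) from upright, cap end higher; rack upright on the bench, within 6 mm of both stop walls and 0.04 rad of square; both short tubes seated in it (height (world z) of tall_tube above 0.15 m and angle between tall_tube's own z axis and vertical between 0.58 and 0.99 rad and contact force between tall_tube and the fingers above 0.5 N and contact force between tall_tube and rack below 0.1 N and contact force between tall_tube and stop below 0.1 N and contact force between tall_tube and reagent_bottle below 0.1 N and contact force between tall_tube and tip_box below 0.1 N and contact force between tall_tube and beaker below 0.1 N and linear speed of tall_tube below 0.03 m/s and angular speed of tall_tube below 0.2 rad/s and x of rack_corner in the frame of stop above -0.006 m and y of rack_corner in the frame of stop below 0.006 m and angle between the x axis of rack and the x axis of stop, either way round below 0.04 rad and height (world z) of rack below 0.008 m and angle between rack's own z axis and vertical below 0.05 rad and z of each of short_tube_a, short_tube_b in the frame of rack below 0.025 m); the arm keeps its last pose, push and grip.
It fails at once if a bystander is moved by more than 30 mm or tipped (distance of any of reagent_bottle, tip_box, beaker from where it was at the start of the episode above 0.03 m or angle between any of reagent_bottle, tip_box, beaker's own z axis and vertical above 0.35 rad).
It fails at once if the rack is tipped by more than 0.35 rad (angle between rack's own z axis and vertical above 0.35 rad).
It fails at once if a short tube is taken out of the rack (z of any of short_tube_a, short_tube_b in the frame of rack above 0.045 m).
It also fails if it takes over 67 s, if anything falls off the work surface, if the arm or the gripper's body presses on something with over 40 N, if the wrist force passes 120 N, or if a joint passes its speed limit or range.

## Working session

There is one attempt and no reset: what is moved stays moved. The work goes in short steps, Python scripts to look and compute and a shell command to move; the robot and the scene stay as the last step left them, time stands still between calls to the robot, and variables do not carry over. Pictures are saved under pics/ and viewed, at most 14 in all, crops included, and the job is handed in when it is done.

```bash
ls; mkdir -p pics
cat > h.py <<'E'
import numpy as np, cv2
from bench import r, viewer
from scipy.spatial.transform import Rotation as R
def cal(n):
    c=viewer.get_calibration(n); f=192/np.tan(np.radians(c["fovy"])/2); return c,f
def ray(n,px,c=None):
    c,f=cal(n) if c is None else c
    d=(np.atleast_2d(px).astype(float)-[c["cx"],c["cy"]])/f; u=d.copy()
    for _ in range(30): u=d/(1+c["k1"]*(u**2).sum(1,keepdims=True))
    T=np.array(c["world_to_cam"]); D=np.c_[u,np.ones(len(u))]@T[:3,:3]
    return -T[:3,:3].T@T[:3,3], D
def atz(n,px,z,c=None):
    o,D=ray(n,px,c); return o+D*((z-o[2])/D[:,2])[:,None]
def proj(n,P):
    c,f=cal(n); T=np.array(c["world_to_cam"]); q=np.atleast_2d(P)@T[:3,:3].T+T[:3,3]
    u=q[:,:2]/q[:,2:]; u=u*(1+c["k1"]*(u**2).sum(1,keepdims=True)); return u*f+[c["cx"],c["cy"]]
E
python3 - <<'E'
from h import *
s=r.get_state(); print(s["time_s"],s["ee_pos"],s["ee_rot"],s["width"])
for n in("scene","top"):
    im=viewer.camera(n); cv2.imwrite(f"pics/{n}0.png",im)
    c,f=cal(n); print(n,f,c["cx"],c["cy"],c["k1"],ray(n,[[256,192]]))
    for l in("rack","stop","tall_tube","short_tube_a","reagent_bottle","tip_box","beaker","tall_cap"):
        for d in viewer.silhouettes(n,l): print(n,l,round(d["score"],2),d["rect"],d["region"].sum())
E
cd pics; python3 -c "
import cv2,numpy as np
cv2.imwrite('both.png',np.vstack([cv2.imread('scene0.png'),cv2.imread('top0.png')])[:, :])"
```

```text
pics
0.0 [0.25106843 0.57181265 0.23825814] [-0.64525271 -3.07421873  0.00308403] 0.08572440231029288
scene 453.94149978542964 253.59240547835623 186.4833860051891 -0.024620885029334516 (array([1.31787734, 0.33683857, 0.83582971]), array([[-0.69485968, -0.2886736 , -0.65879693]]))
scene rack 0.79 [219.4, 183.5, 301.5, 239.6] 2982
scene stop 0.88 [184.4, 198.8, 251.8, 245.0] 811
scene tall_tube 0.52 [236.8, 174.2, 249.4, 200.4] 288
scene short_tube_a 0.72 [265.9, 158.2, 277.8, 186.2] 297
scene short_tube_a 0.55 [274.7, 190.6, 284.1, 209.6] 205
scene reagent_bottle 0.88 [128.7, 122.3, 156.8, 180.0] 995
scene tip_box 0.63 [182.2, 196.3, 253.8, 246.6] 782
scene beaker 0.97 [399.3, 243.2, 434.1, 289.5] 1290
scene beaker 0.55 [217.5, 175.0, 302.8, 242.1] 3067
scene tall_cap 0.68 [234.9, 175.4, 247.1, 202.4] 304
top 386.4009938257269 254.62128208407952 188.8818093708871 0.031186415397571624 (array([0.36725954, 0.03759029, 1.21306536]), array([[ 1.58152092e-01, -1.99186863e-04, -9.87454166e-01]]))
top rack 0.56 [228.3, 180.3, 295.8, 223.5] 2000
top stop 0.97 [256.4, 162.6, 314.7, 199.8] 374
top tall_tube 0.68 [275.1, 189.6, 283.9, 201.3] 125
top short_tube_a 0.59 [239.1, 195.3, 253.0, 208.4] 103
top short_tube_a 0.48 [256.3, 193.5, 268.7, 206.3] 102
top short_tube_a 0.41 [266.6, 248.1, 277.9, 254.2] 82
top reagent_bottle 0.58 [375.8, 200.3, 406.8, 228.7] 720
top reagent_bottle 0.48 [259.6, 164.4, 318.5, 200.0] 361
top tip_box 0.86 [351.6, 161.6, 400.1, 191.8] 1345
top beaker 0.66 [118.5, 171.9, 144.2, 198.7] 488
top tall_cap 0.44 [273.3, 191.3, 286.2, 205.2] 140
```

View pics/top0.png

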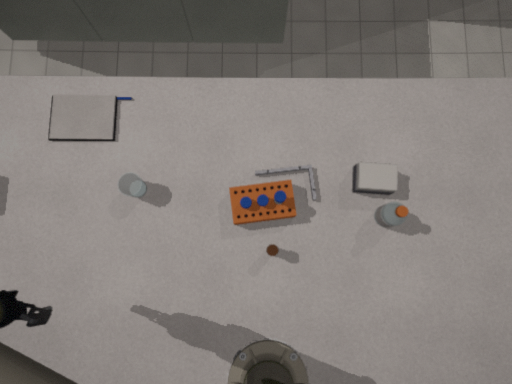

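View pics/scene0.png

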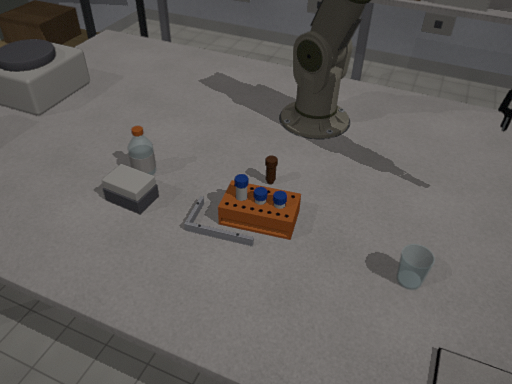

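The top view shows the rack at about (263,202), with caps at (246,203), (263,201) and (281,197). The stop's corner is near (310,167) and the brown look-alike is near (272,250). In the scene view, the cap at (242,182) stands tallest; it is the rack's right-hand one, so top (281,197).

Candidates for the tall tube are the right cap (281,197), the middle cap (263,201), the left cap (246,203) and the brown tube (272,250). I choose the right one and will check it in a crop.

```bash
cat >> h.py <<'E'
def orange(im):
    h=cv2.cvtColor(im,cv2.COLOR_BGR2HSV); return cv2.inRange(h,(3,150,90),(18,255,255))
def blue(im):
    h=cv2.cvtColor(im,cv2.COLOR_BGR2HSV); return cv2.inRange(h,(105,150,50),(130,255,255))
E
python3 - <<'E'
from h import *
im=cv2.imread("pics/top0.png"); sc=cv2.imread("pics/scene0.png")
cs=blue(im); n,l,st,ce=cv2.connectedComponentsWithStats(cs)
for i in range(1,n):
    if st[i,4]>30: print("cap",ce[i].round(1),st[i,4],"z.093",atz("top",ce[i],.093)[0].round(3),"z.123",atz("top",ce[i],.123)[0].round(3))
for nm,p,z in(("stop corner in",(308,168),.025),("stop longend",(256,173),.025),("stop shortend",(314,199),.025),("brown top",(272,250),.08),("brown base",(275,255),.0),("bottle",(391,215),.08),("tipbox",(376,177),.075),("beaker",(131,185),.04)):
    print(nm,atz("top",p,z)[0].round(3))
b=cv2.resize(im[150:270,220:330],None,fx=5,fy=5,interpolation=2); a=cv2.resize(sc[145:255,175:310],None,fx=4,fy=4,interpolation=2)
cv2.imwrite("pics/crop1.png",cv2.resize(np.vstack([cv2.resize(b,(500,545))]),None,fx=1,fy=1))
H=440; cv2.imwrite("pics/crop1.png",np.hstack([cv2.resize(b,(int(550*H/600),H)),a[:, :390]]))
E
```

```text
cap [279.6 196.5] 88 z.093 [ 0.534 -0.032  0.093] z.123 [ 0.529 -0.03   0.123]
cap [262.4 199.8] 79 z.093 [0.523 0.018 0.093] z.123 [0.519 0.019 0.123]
cap [245.6 202.2] 79 z.093 [0.516 0.068 0.093] z.123 [0.512 0.067 0.123]
stop corner in [ 0.635 -0.126  0.025]
stop longend [0.618 0.038 0.025]
stop shortend [ 0.536 -0.143  0.025]
brown top [ 0.379 -0.01   0.08 ]
brown base [ 0.365 -0.022  0.   ]
bottle [ 0.483 -0.358  0.08 ]
tipbox [ 0.597 -0.321  0.075]
beaker [0.575 0.422 0.04 ]
```

View pics/crop1.png

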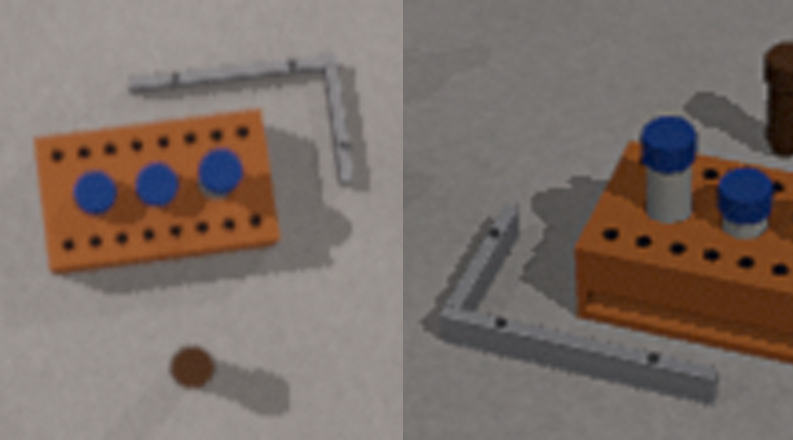

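The crop confirms the choice: the right-hand blue cap, (220,170) in the left panel and (668,150) in the right panel, is clearly the tall tube. Brown tube is at (190,365), separate from the rack. Next I move over the rack.

```bash
python3 -m jog '-3 -2.9 0 0 1;-3 -2.9 0 0 1;-3 -2.9 0 0 1;-3 -2.9 0 0 1;-3 -2.9 0 0 1;-3 -2.9 0 0 1;-3 -2.9 0 0 1;-3 -2.9 0 0 1;-3 -2.9 0 0 1;-3 -2.9 0 0 1;-3 -2.9 0 0 1;-3 -2.9 0 0 1;-3 -2.9 0 0 1;-3 -2.9 0 0 1;0 0 0 -0.14 1;0 0 0 -0.14 1;0 0 0 -0.14 1;0 0 0 -0.12 1'
python3 - <<'E'
from h import *
s=r.get_state(); print(s["time_s"],s["ee_pos"],R.from_rotvec(s["ee_rot"]).as_matrix().round(3),s["joint_positions"],s["force"])
print(ray("wrist",[[256,192]]))
cv2.imwrite("pics/w1.png",viewer.camera("wrist"))
E
```

```text
time_s: 2.7
ee_pos: [0.4726, 0.0315, 0.2394]
ee_rot: [-0.207, 3.135, 0.0]
force: [0.1, 0.0, 0.3]
width: 0.0857
grip_force: 0.0
2.7 [0.4726098  0.0315205  0.23941285] [[-0.991 -0.131  0.   ]
 [-0.131  0.991  0.   ]
 [-0.     0.    -1.   ]] [-0.58269039  0.04578263  0.46822286  1.78521112 -0.02149491  1.31540146
  1.59291673] [0.08661887 0.03507708 0.29663272]
(array([0.40356227, 0.02169962, 0.37466535]), array([[ 0.27821377,  0.03300278, -0.95999028]]))
```

View pics/w1.png

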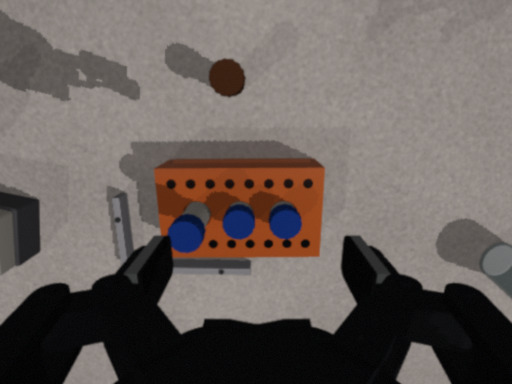

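The wrist view shows the rack's top corners at about (157,168), (322,167), (320,256) and (163,258). The tall cap is at (187,232), the short wall spans (121,195)–(127,258), and the brown tube is at (227,77).

Run:
```python
from h import *
P=atz("wrist",[(157,168),(322,167),(320,256),(163,258)],.062); print(P.round(4))
print("c",P.mean(0)); 
for a,b in((0,1),(3,2)): d=P[b]-P[a]; print("yaw",np.arctan2(-d[0],d[1]),np.hypot(*d[:2]))
S=atz("wrist",[(123,193),(131,256),(172,261),(250,262)],.025); print(S.round(4)); 
d=S[1]-S[0]; print("short yaw",np.arctan2(d[1],d[0]))
d=S[3]-S[2]; print("long yaw",np.arctan2(-d[0],d[1]))
print("brown",atz("wrist",(227,77),.09)); print("caps",atz("wrist",[(239,222),(285,222)],.088), atz("wrist",(187,233),.118))
im=cv2.imread("pics/top0.png")
print("top", atz("top",[(256,175),(308,169),(310,172),(315,199)],.025).round(3))
```

```text
[[ 0.4819 -0.0805  0.062 ]
 [ 0.4554  0.1011  0.062 ]
 [ 0.5637  0.1209  0.062 ]
 [ 0.5933 -0.0685  0.062 ]]
c [0.52357515 0.01826502 0.062     ]
yaw 0.14471304687798195 0.18352595482516085
yaw 0.1554528014271693 0.19168672068650813
[[ 0.5299 -0.135   0.025 ]
 [ 0.6194 -0.1234  0.025 ]
 [ 0.6186 -0.0666  0.025 ]
 [ 0.6047  0.0396  0.025 ]]
short yaw 0.12911510602256263
long yaw 0.1302221386380879
brown [[ 0.37900382 -0.01058652  0.09      ]]
caps [[0.52231536 0.01829077 0.088     ]
 [0.51547958 0.06709581 0.088     ]] [[ 0.52847732 -0.03020258  0.118     ]]
top [[ 0.612  0.038  0.025]
 [ 0.632 -0.126  0.025]
 [ 0.622 -0.132  0.025]
 [ 0.536 -0.146  0.025]]
```

```bash
python3 -m jog '1.5 -1 0 0 1;1.5 -1 0 0 1;0 0 4 0 1;0 0 4 0 1;0 0 4 0 1;0 0 4 0 1;0 0 2.5 0 1;0 0 2.2 0 1;0 0 0 0 1;0 0 0 0 1'
python3 - <<'E'
from h import *
s=r.get_state(); print(R.from_rotvec(s["ee_rot"]).as_matrix().round(3))
im=viewer.camera("wrist")
im2=viewer.camera("scene")
cv2.imwrite("pics/w2.png",np.hstack([cv2.resize(im,(400,300)),cv2.resize(im2[100:300,110:377],(400,300))]))
E
```

```text
time_s: 3.75
ee_pos: [0.4454, 0.0079, 0.0327]
ee_rot: [0.196, -3.135, 0.0]
force: [-0.8, -0.5, -0.3]
width: 0.0852
grip_force: 0.0
[[-0.992 -0.124 -0.   ]
 [-0.124  0.992 -0.   ]
 [ 0.    -0.    -1.   ]]
```

View pics/w2.png

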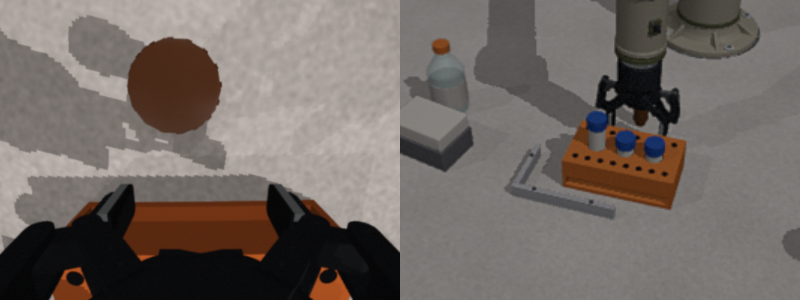

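The left panel (wrist view) shows both fingers between the rack's near face and the brown tube at (175,85), clear of both. The scene panel agrees. Now the push.

```bash
python3 -m jog '-0.5 0 0 0 1;-0.5 0 0 0 1;-0.4 0 0 0 1;-0.4 0 0 0 1;-0.4 0 0 0 1;-0.4 0 0 0 1;-0.4 0 0 0 1;-0.4 0 0 0 1'
python3 -m jog '-0.3 0 0 0 1;-0.3 0 0 0 1;0 0 0 0 1'
```

```text
time_s: 4.65
ee_pos: [0.4785, 0.0122, 0.0321]
ee_rot: [0.198, -3.133, 0.0]
force: [-5.5, 1.0, 3.5]
width: 0.0853
grip_force: 2.7
time_s: 4.95
ee_pos: [0.4855, 0.0131, 0.0322]
ee_rot: [-0.198, 3.135, -0.0]
force: [-1.2, 0.0, -0.9]
width: 0.085
grip_force: 0.4
```

```bash
python3 -m jog '-0.2 0 0 0 1;-0.2 0 0 0 1;0 0 0 0 1'; python3 -m jog '-0.2 0 0 0 1;-0.2 0 0 0 1;0 0 0 0 1'
```

```text
time_s: 5.25
ee_pos: [0.4894, 0.0137, 0.0322]
ee_rot: [-0.198, 3.135, -0.0]
force: [-2.0, -0.2, -1.3]
width: 0.0855
grip_force: 0.6
time_s: 5.55
ee_pos: [0.4934, 0.0142, 0.0323]
ee_rot: [-0.198, 3.135, -0.0]
force: [-2.0, 0.2, -0.5]
width: 0.0855
grip_force: 0.6
```

```bash
python3 -m jog '-0.2 0 0 0 1;-0.2 0 0 0 1;0 0 0 0 1'; python3 -m jog '-0.2 0 0 0 1;-0.1 0 0 0 1;0 0 0 0 1'
python3 - <<'E'
from h import *
im2=viewer.camera("scene"); im=viewer.camera("top")
cv2.imwrite("pics/w3.png",np.hstack([cv2.resize(im[145:235,210:330],(400,300)),cv2.resize(im2[150:255,170:310],(400,300))]))
E
```

```text
time_s: 5.85
ee_pos: [0.4961, 0.0145, 0.0321]
ee_rot: [0.197, -3.133, -0.0]
force: [-7.4, -0.1, 3.8]
width: 0.0851
grip_force: 3.6
time_s: 6.15
ee_pos: [0.4963, 0.0146, 0.0314]
ee_rot: [0.195, -3.128, -0.001]
force: [-17.1, 0.2, 11.2]
width: 0.0853
grip_force: 8.7
```

View pics/w3.png

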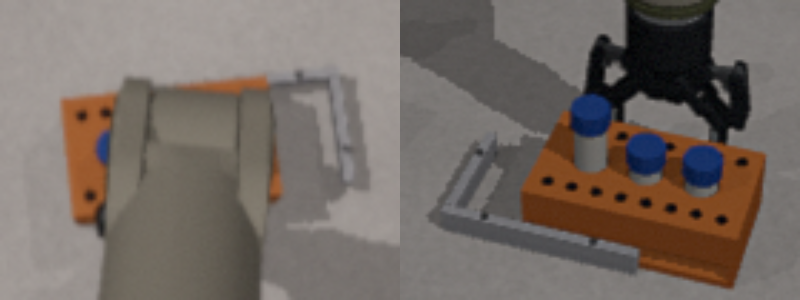

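The rack is flush on the long wall (force rose to 17 N while TCP stalled), with the tall tube still seated. The remaining gap is along the short wall. I'll back off, rise and turn to push from the left end.

```bash
python3 -m jog '0.5 0 0 0 1;0.6 0 0 0 1;0 0 -4 0 0.5;0 0 -4 0 0.5;0 0 -4 0 0.5;0 0 -4 0 0.5;0 3 0 0 0.5;0 3 0 0 0.5;0 3 0 0 0.5;0 3 0 0 0.5;0 0 0 0.1 0.5;0 0 0 0 0.5'
python3 - <<'E'
from h import *
s=r.get_state(); print(s["joint_positions"])
im=viewer.camera("wrist"); c=cal("wrist")
cv2.imwrite("pics/w4.png",im)
m=orange(im); cn=max(cv2.findContours(m,0,2)[0],key=cv2.contourArea); q=cv2.approxPolyDP(cv2.convexHull(cn),6,True)[:,0]; print(q); print(atz("wrist",q,.062).round(3))
E
```

```text
time_s: 7.45
ee_pos: [0.4741, 0.1337, 0.1926]
ee_rot: [-0.042, 3.14, 0.001]
force: [-1.0, -0.4, 0.7]
width: 0.0642
grip_force: 0.0
[-0.71586611  0.12562559  0.41202126  1.81167104 -0.0535774   1.21381018
  1.30937506]
[[243 299]
 [184 303]
 [ 67 275]
 [ 49 221]
 [233 204]]
[[ 0.604  0.12   0.062]
 [ 0.612  0.056  0.062]
 [ 0.582 -0.072  0.062]
 [ 0.52  -0.08   0.062]
 [ 0.495  0.109  0.062]]
```

View pics/w4.png

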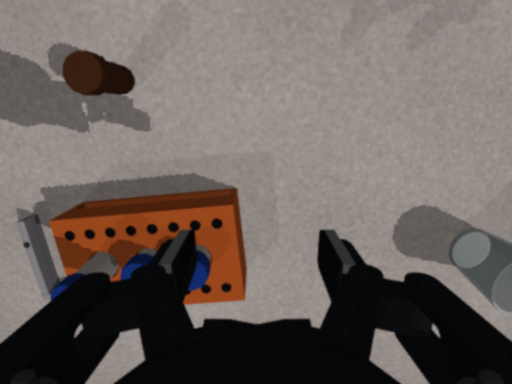

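Wrist view: the rack's left end spans (237,190)–(245,299), about (0.55, 0.115), matching the estimate. Left beyond it is clear down to the beaker at (490,265).

```bash
python3 -m jog '0 0 0 0.147 0.5;0 0 0 0.147 0.5;0 0 0 0.147 0.5;0 0 0 0.147 0.5;0 0 0 0.147 0.5;0 0 0 0.147 0.5;0 0 0 0.147 0.5;0 0 0 0.147 0.5;0 0 0 0.147 0.5;0 0 0 0.147 0.5;-0.1 3.5 0 0 0.5;-0.1 3.5 0 0 0.5;0 0 0 0 0.5'
python3 - <<'E'
from h import *
s=r.get_state(); print(R.from_rotvec(s["ee_rot"]).as_matrix().round(3),s["joint_positions"])
E
```

```text
time_s: 8.8
ee_pos: [0.5468, 0.1385, 0.1916]
ee_rot: [2.073, 2.357, -0.001]
force: [-0.2, -0.1, -0.6]
width: 0.0642
grip_force: 0.0
[[-0.128  0.992  0.002]
 [ 0.992  0.128 -0.002]
 [-0.002  0.001 -1.   ]] [-0.74399711  0.30204717  0.54249545  1.63587579 -0.16021794  1.24773588
 -0.04276974]
```

```bash
python3 -m jog '0 0 4 0 0.5;0 0 4 0 0.5;0 0 4 0 0.5;0 0 3.3 0 0.5;0 0 0 0 0.5'; python3 -m jog '-0.5 0 0 0 0.5;-0.5 0 0 0 0.5;-0.5 0 0 0 0.5;-0.5 0 0 0 0.5;-0.5 0 0 0 0.5;-0.5 0 0 0 0.5;-0.5 0 0 0 0.5;-0.5 0 0 0 0.5;0 0 0 0 0.5'
```

```text
time_s: 9.3
ee_pos: [0.5402, 0.1377, 0.0353]
ee_rot: [-2.073, -2.356, 0.011]
force: [-0.6, -0.0, 0.2]
width: 0.0643
grip_force: 0.0
time_s: 10.2
ee_pos: [0.5497, 0.1004, 0.0413]
ee_rot: [2.076, 2.358, 0.006]
force: [-1.5, 2.9, 3.2]
width: 0.0642
grip_force: 1.6
```

```bash
python3 -m jog '-0.5 0 0 0 0.5;-0.5 0 0 0 0.5;-0.4 0 0 0 0.5;0 0 0 0 0.5';python3 - <<'E'
from h import *
im2=viewer.camera("scene"); im=viewer.camera("top")
cv2.imwrite("pics/w5.png",np.hstack([cv2.resize(im[145:235,210:330],(400,300)),cv2.resize(im2[150:255,170:310],(400,300))]))
E
```

```text
time_s: 10.6
ee_pos: [0.5511, 0.0864, 0.0405]
ee_rot: [2.076, 2.358, 0.004]
force: [-0.9, 4.3, 3.3]
width: 0.0639
grip_force: 1.8
```

View pics/w5.png

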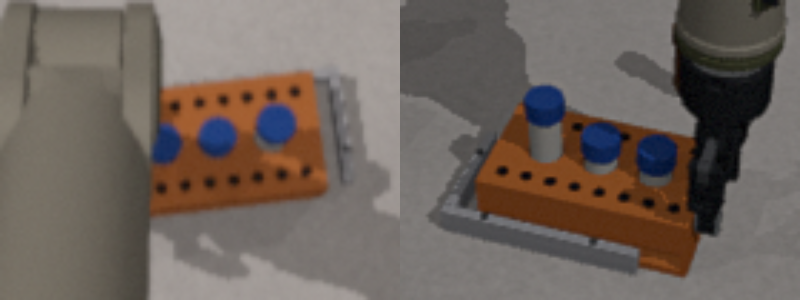

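The rack slides along the long wall, still square, with a gap of roughly 10–15 mm left at the short wall (345,110).

```bash
python3 -m jog '-0.3 0 0 0 0.5;-0.3 0 0 0 0.5;0 0 0 0 0.5'; python3 -m jog '-0.3 0 0 0 0.5;0 0 0 0 0.5'; python3 -m jog '-0.3 0 0 0 0.5;0 0 0 0 0.5'
```

```text
time_s: 11.0
ee_pos: [0.5513, 0.0805, 0.0398]
ee_rot: [-2.075, -2.358, -0.001]
force: [-1.9, 4.5, 3.0]
width: 0.0641
grip_force: 2.2
time_s: 11.2
ee_pos: [0.5516, 0.0776, 0.0397]
ee_rot: [-2.075, -2.358, -0.001]
force: [-1.4, 4.3, 3.5]
width: 0.0638
grip_force: 2.3
time_s: 11.4
ee_pos: [0.552, 0.0745, 0.0396]
ee_rot: [-2.075, -2.358, -0.001]
force: [-0.6, 4.2, 2.1]
width: 0.0641
grip_force: 2.3
```

```bash
for i in 1; do python3 -m jog '-0.3 0 0 0 0.5;0 0 0 0 0.5'; python3 -m jog '-0.3 0 0 0 0.5;0 0 0 0 0.5'; python3 -m jog '-0.2 0 0 0 0.5;0 0 0 0 0.5'; done | grep -E "ee_pos|^force"
```

```text
ee_pos: [0.5524, 0.0713, 0.0396]
force: [-2.1, 4.1, 3.8]
ee_pos: [0.5528, 0.0682, 0.0395]
force: [-1.6, 3.6, 3.8]
ee_pos: [0.553, 0.0663, 0.0394]
force: [-0.9, 5.9, 4.1]
```

```bash
python3 -m jog '-0.2 0 0 0 0.5;0 0 0 0 0.5' | grep -E "ee_pos|^force"; python3 -m jog '-0.2 0 0 0 0.5;0 0 0 0 0.5'| grep -E "ee_pos|^force"
python3 - <<'E'
from h import *
im=viewer.camera("top"); cv2.imwrite("pics/t6.png",im)
h=viewer.camera("scene"); cv2.imwrite("pics/s6.png",h)
E
```

```text
ee_pos: [0.5532, 0.065, 0.0394]
force: [-1.4, 6.5, 3.4]
ee_pos: [0.5532, 0.0651, 0.0394]
force: [-1.7, 11.1, 4.6]
```

The TCP stalled at 11 N, so the rack is against the short wall. Next I'll press the middle of the long side with shut fingers to re-seat it against the long wall.

```bash
python3 -m jog '0.8 0 0 0 0.5;0.7 0 0 0 0.5;0 0 -4 0 -1;0 0 -4 0 -1;0 0 -4 0 -1;0 0 -1 0 -1;-3 -2 0 0 -1;-3 -2 0 0 -1;-3 -2 0 0 -1;-3.1 -1.9 0 0 -1;0 0 0 0 -1;0 0 0 0 -1'
python3 - <<'E'
from h import *
s=r.get_state(); print(R.from_rotvec(s["ee_rot"]).as_matrix().round(3),s["joint_positions"])
im=viewer.camera("top"); cv2.imwrite("pics/t7.png",im)
cv2.imwrite("pics/w7.png",viewer.camera("wrist"))
E
```

```text
time_s: 13.7
ee_pos: [0.4881, -0.0539, 0.169]
ee_rot: [-2.079, -2.355, 0.0]
force: [-0.2, -0.1, 0.3]
width: -0.0001
grip_force: 0.0
[[-0.124  0.992 -0.   ]
 [ 0.992  0.124 -0.   ]
 [-0.    -0.    -1.   ]] [-0.53212186  0.1569874   0.64160025  1.85393277 -0.10194361  1.16370442
  0.26860299]
```

View pics/w7.png

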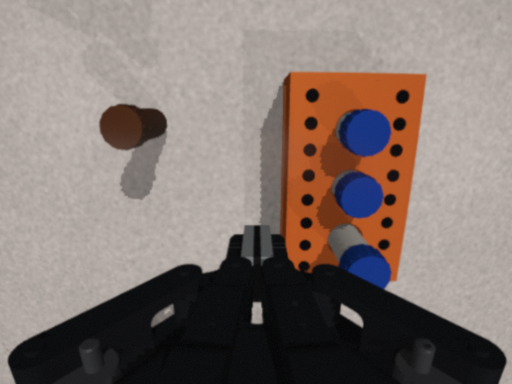

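The shut fingers at (258,235) stand clear of the rack's near face (column 285), with all three tubes seated.

```bash
python3 -m jog '0 0 4 0 -1;0 0 4 0 -1;0 0 4 0 -1;0 0 0.7 0 -1;0 0 0 0 -1'; python3 -m jog '0 0.4 0 0 -1;0 0.3 0 0 -1;0 0.2 0 0 -1;0 0 0 0 -1' | grep -E "ee_pos|^force";  python3 -m jog '0 0.2 0 0 -1;0 0.2 0 0 -1;0 0 0 0 -1' | grep -E "ee_pos|^force"
```

```text
time_s: 14.3
ee_pos: [0.4879, -0.0524, 0.0415]
ee_rot: [-2.073, -2.358, 0.005]
force: [0.3, -0.6, 0.7]
width: -0.0002
grip_force: 0.0
ee_pos: [0.4985, -0.0517, 0.0433]
force: [0.0, -0.1, -0.2]
ee_pos: [0.5011, -0.0514, 0.0422]
force: [-1.8, -0.1, 2.1]
```

```bash
python3 -m jog '0 0.2 0 0 -1;0 0.1 0 0 -1;0 0 0 0 -1' | grep -E "ee_pos|^force";  python3 -m jog '0 0.2 0 0 -1;0 0.1 0 0 -1;0 0 0 0 -1' | grep -E "ee_pos|^force"
```

```text
ee_pos: [0.5016, -0.051, 0.0416]
force: [-12.6, 1.0, 8.6]
ee_pos: [0.5017, -0.051, 0.0411]
force: [-23.8, 0.9, 18.5]
```

Flush again: 24 N while the TCP stands still. I'll rise and measure the tall cap and the rack.

```bash
python3 -m jog '0 -0.4 0 0 -1;0 -0.4 0 0 -1;0 0 -4 0 -1;0 0 -4 0 -1;0 0 -4 0 1;0 0 -3 0 1;-1 0 0 0 1;0 0 0 0 1;0 0 0 0 1' | grep ee_
python3 - <<'E'
from h import *
s=r.get_state(); M=R.from_rotvec(s["ee_rot"]).as_matrix(); print(M.round(3)); p=np.array(s["ee_pos"])
for n in("wrist","top"):
    im=viewer.camera(n); cv2.imwrite(f"pics/{n}8.png",im)
    k,l,st,ce=cv2.connectedComponentsWithStats(blue(im))
    for i in range(1,k):
        if st[i,4]>30:
            a=atz(n,ce[i],.088)[0]; b=atz(n,ce[i],.118)[0]; print(n,ce[i].round(1),st[i],a.round(4),b.round(4),"tool d tall",((b-p)@M).round(4))
E
```

```text
ee_pos: [0.5002, -0.0616, 0.1913]
ee_rot: [-2.076, -2.357, 0.001]
[[-0.126  0.992 -0.001]
 [ 0.992  0.126 -0.   ]
 [ 0.    -0.001 -1.   ]]
wrist [345.4 115.9] [ 324   95   44   43 1423] [0.5623 0.0097 0.088 ] [0.5534 0.0093 0.118 ] tool d tall [0.0637 0.0618 0.0732]
wrist [341.1 176.7] [ 321  157   40   39 1165] [ 0.5691 -0.0404  0.088 ] [ 0.5593 -0.0345  0.118 ] tool d tall [0.0195 0.0621 0.0732]
wrist [349.9 232.5] [326 221  42  31 479] [ 0.5879 -0.0903  0.088 ] [ 0.5757 -0.0781  0.118 ] tool d tall [-0.0259  0.073   0.0732]
top [265.4 186.7] [261 182  10  10  81] [0.5633 0.0097 0.088 ] [0.5581 0.0105 0.118 ] tool d tall [0.0642 0.0666 0.0732]
```

The short caps extrapolate to the tall tube at (0.576, -0.090), which agrees with the pushed geometry of (0.577, -0.089). The tall blob in the wrist picture was partly hidden, so I don't use it.

```bash
python3 -m jog '-1.9 3.6 0 0 1;-1.85 3.6 0 0 1;0 0 0 0 1;0 0 3 0 1;0 0 3 0 1;0 0 2.2 0 1;0 0 1 0 1;0 0 0 0 1'
python3 - <<'E'
from h import *
a,b=viewer.camera("wrist"),viewer.camera("scene")
cv2.imwrite("pics/g9.png",np.hstack([cv2.resize(a,(400,300)),cv2.resize(b[120:240,160:320],(400,300))]))
E
```

```text
time_s: 17.4
ee_pos: [0.5755, -0.0892, 0.0986]
ee_rot: [-2.074, -2.356, 0.004]
force: [-0.2, 0.2, 0.3]
width: 0.0848
grip_force: 0.0
```

View pics/g9.png

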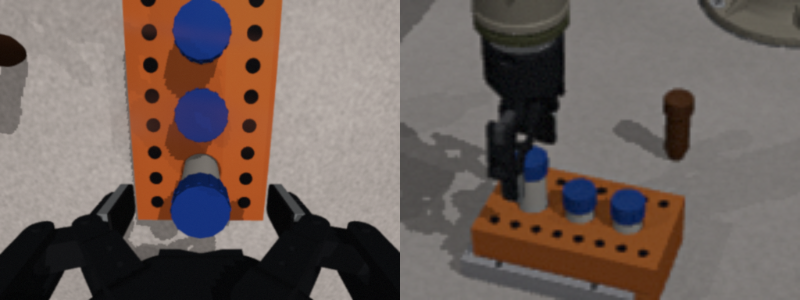

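The tall cap at (200,205) sits centred between the pads at (120,215) and (283,215). I close now.

```bash
python3 -m jog '0 0 0 0 -1;0 0 0 0 -1;0 0 0 0 -1;0 0 0 0 -1;0 0 0 0 -1;0 0 0 0 -1' 40; python3 -m jog '0 0 -0.5 0 -1;0 0 -1 0 -1;0 0 -1.5 0 -1;0 0 -2 0 -1;0 0 -2 0 -1;0 0 -2 0 -1;0 0 -2 0 -1;0 0 0 0 -1;0 0 0 0 -1'
python3 - <<'E'
from h import *
b=viewer.camera("scene"); a=viewer.camera("top"); cv2.imwrite("pics/top10.png",a); cv2.imwrite("pics/scene10.png",b)
for n,im in(("top",a),("scene",b)):
    k,l,st,ce=cv2.connectedComponentsWithStats(blue(im))
    print(n,[(ce[i].round(1),st[i,4],atz(n,ce[i],.088)[0].round(3)) for i in range(1,k) if st[i,4]>20])
E
```

```text
time_s: 18.1
ee_pos: [0.5771, -0.0898, 0.1009]
ee_rot: [2.076, 2.357, 0.001]
force: [-1.8, 0.1, 5.4]
width: 0.0326
grip_force: 39.4
time_s: 19.0
ee_pos: [0.5771, -0.0897, 0.2111]
ee_rot: [2.075, 2.357, 0.002]
force: [-0.2, -0.3, -0.5]
width: 0.0329
grip_force: 39.8
top [(array([281.5, 185. ]), np.int32(76), array([ 0.569, -0.038,  0.088])), (array([265.4, 186.7]), np.int32(79), array([0.563, 0.01 , 0.088]))]
scene [(array([213.4, 148.1]), np.int32(69), array([ 0.407, -0.174,  0.088])), (array([231.4, 198.2]), np.int32(150), array([ 0.576, -0.037,  0.088])), (array([250.8, 202.4]), np.int32(154), array([0.57 , 0.013, 0.088]))]
```

The tall tube is drawn out: width 33 mm, 40 N, and the short caps haven't moved. The tool can only point down, so I'll slant the tube by pivoting it in the pads. The foot goes on the free bench left of the rack and the grip moves along an arc. First, carry it there.

```bash
python3 -m jog '0 0 -2 0 -1;3 0 0 0 -1;4 0 0 0 -1;4 0 0 0 -1;4 0 0 0 -1;4 0 0 0 -1;3 0 0 0 -1;2 0 0 0 -1;0 0 3 0 -1;0 0 4 0 -1;0 0 4 0 -1;0 0 1.5 0 -1;0 0 0 0 -1;0 0 0 0 -1' | grep -E 'ee_|for|wid'; python3 -m jog '0 0 0.5 0 -1;0 0 0.4 0 -1;0 0 0 0 -1' 20
```

```text
ee_pos: [0.5472, 0.1484, 0.1064]
ee_rot: [2.076, 2.357, 0.001]
force: [0.7, -0.3, -0.3]
width: 0.033
grip_force: 39.9
time_s: 20.8
ee_pos: [0.5466, 0.1486, 0.0966]
ee_rot: [2.076, 2.358, 0.001]
force: [0.0, 0.9, -0.5]
width: 0.0329
grip_force: 39.9
```

```bash
python3 -m jog '0 0 0.3 0 -1;0 0 0.2 0 -1;0 0 0 0 -1' 20;  python3 -m jog '0.9 0 0.05 0 -1;1 0 0.05 0 -1;1 0 0.15 0 -1;1 0 0.25 0 -1;1 0 0.35 0 -1;0 0 0 0 -1'
python3 - <<'E'
from h import *
b=viewer.camera("scene"); cv2.imwrite("pics/p11.png",cv2.resize(b[110:290,190:430],(640,480)))
E
```

```text
time_s: 21.1
ee_pos: [0.5472, 0.1487, 0.0929]
ee_rot: [2.076, 2.358, 0.003]
force: [-3.8, -1.4, 11.9]
width: 0.033
grip_force: 41.1
time_s: 21.7
ee_pos: [0.5402, 0.1987, 0.0827]
ee_rot: [-2.073, -2.36, -0.001]
force: [-1.0, -0.4, 5.7]
width: 0.0327
grip_force: 42.3
```

View pics/p11.png

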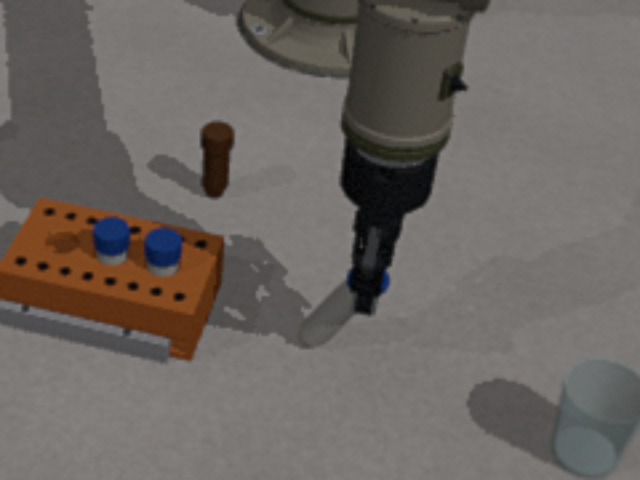

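The tube pivots as planned: foot at (315,335), cap at (370,280), roughly 30°. The rack, short tubes and brown tube are undisturbed. I continue the arc.

```bash
python3 -m jog '0.8 0 0.4 0 -1;0.8 0 0.5 0 -1;0.7 0 0.5 0 -1;0 0 0.1 0 -1;0 0 0 0 -1';  python3 -m jog '0 0 0 0 -1;0 0 0 0 -1' 80
python3 -m jog '0 0 -2 0 -1;0 0 -3 0 -1;0 0 -4 0 -1;0 0 -4 0 -1;0 0 -4 0 -1;0 0 -3 0 -1;0 0 -1 0 -1;0 0 0 0 -1;0 0 0 0 -1;0 0 0 0 -1'
python3 - <<'E'
from h import *
b=viewer.camera("scene"); cv2.imwrite("pics/s12.png",b); w=viewer.camera("wrist"); cv2.imwrite("pics/wr12.png",w); cv2.imwrite("pics/t12.png",viewer.camera("top"))
print(r.get_state()["ee_pos"],proj("scene",r.get_state()["ee_pos"]))
for d in viewer.silhouettes("scene","tall_tube"): print(d["score"],d["rect"])
cv2.imwrite("pics/p12.png",np.hstack([cv2.resize(b[60:240,190:430],(400,300)),cv2.resize(w,(400,300))]))
E
```

```text
time_s: 22.25
ee_pos: [0.5376, 0.2208, 0.0685]
ee_rot: [-2.075, -2.358, -0.002]
force: [-2.0, 2.7, 8.6]
width: 0.0327
grip_force: 43.7
time_s: 22.45
ee_pos: [0.5376, 0.2205, 0.0688]
ee_rot: [-2.075, -2.358, -0.003]
force: [-2.4, 2.8, 8.2]
width: 0.0325
grip_force: 78.4
time_s: 23.45
ee_pos: [0.5365, 0.2196, 0.2756]
ee_rot: [-2.075, -2.357, 0.005]
force: [0.7, 0.6, -0.9]
width: 0.0321
grip_force: 79.3
[0.53687654 0.21972454 0.27647001] [[348.82826772 153.97052776]]
0.71 [310.3, 147.5, 356.4, 177.2]
```

View pics/p12.png

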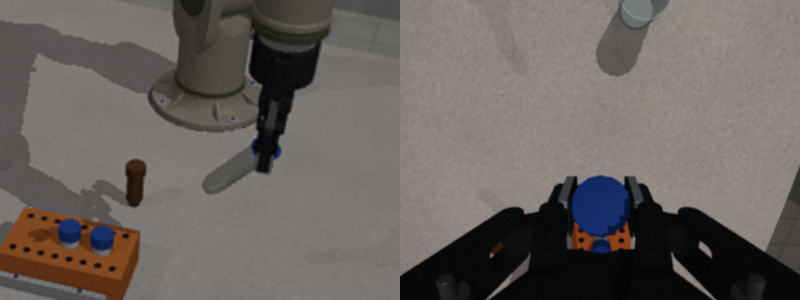

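The tube is held slanted in the air: foot at (210,185) in the left panel, cap at (268,150) in the fingers, rack still in its corner. I'll fit the tilt numerically from the silhouette.

Run:
```python
from h import *
s=r.get_state(); M=R.from_rotvec(s["ee_rot"]).as_matrix(); g=np.array(s["ee_pos"])-.009*M[:,2]
viewer.camera("scene"); d=viewer.silhouettes("scene","tall_tube")[0]; m=d["region"]
top=viewer.camera("top"); 
for th in(.5,.6,.7,.8,.9,1.0):
    ax=M[:,0]*np.sin(th)+np.array([0,0,1])*np.cos(th)
    e1=M[:,1]; e2=np.cross(ax,e1); t=np.linspace(0,6.28,40)
    pts=[]
    for a,rad in((0,.009),(.014,.0145),(.095,.0145),(.095,.017),(.115,.017)):
        pts.append(g+ax*(a-.104)+rad*(np.outer(np.cos(t),e1)+np.outer(np.sin(t),e2)))
    h=cv2.convexHull(proj("scene",np.vstack(pts)).round().astype(np.int32)); k=np.zeros(m.shape,np.uint8); cv2.fillPoly(k,[h],1)
    print(th,"IoU",round((m&(k>0)).sum()/(m|(k>0)).sum(),3),"rect",cv2.boundingRect(h),"footz",(g-.104*ax)[2]-.009*np.sin(th))
print(d["rect"],m.sum())
im=cv2.imread("pics/top10.png")
for n in("top",):
    k,l,st,ce=cv2.connectedComponentsWithStats(blue(top))
    print([(ce[i].round(1),atz(n,ce[i],.088)[0].round(3)) for i in range(1,k) if st[i,4]>20])
print(s["time_s"],s["ee_pos"],s["grip_force"])
```

```text
0.5 IoU 0.239 rect (317, 141, 43, 43) footz 0.19023352954573966
0.6 IoU 0.343 rect (314, 141, 46, 41) footz 0.19490670180106393
0.7 IoU 0.495 rect (311, 141, 49, 38) footz 0.2004878570322662
0.8 IoU 0.501 rect (308, 141, 52, 35) footz 0.20692123018116113
0.9 IoU 0.406 rect (306, 141, 53, 32) footz 0.21414254110983522
1.0 IoU 0.304 rect (304, 141, 55, 29) footz 0.2220796368665372
[313.3, 144.0, 361.9, 176.7] 430
[(array([282. , 184.9]), array([ 0.569, -0.039,  0.088])), (array([265.4, 186.8]), array([0.563, 0.01 , 0.088]))]
23.65 [0.53700145 0.21978375 0.27678072] 79.25008535385132
```

The tilt fits best at about 0.75 rad, with the foot about 0.20 m up and the rack unmoved. I'll let it settle and hand in.

```bash
python3 -m jog '0 0 0 0 -1;0 0 0 0 -1;0 0 0 0 -1;0 0 0 0 -1;0 0 0 0 -1'; python3 -c "
from bench import r
print(r.sign_off())"
```

```text
time_s: 24.3
ee_pos: [0.5374, 0.2199, 0.2778]
ee_rot: [-2.076, -2.358, 0.0]
force: [0.6, 0.4, -1.2]
width: 0.0321
grip_force: 79.2
the job is handed in; nothing more can be done
None
```

I handed the job in at 24.3 s, with the rack pushed flush into the corner stop, both short tubes in it, and the tall tube held still at about 0.75 rad (43°), cap end up, its foot about 0.20 m above the bench; the sign-off gave no verdict.

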